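# Reverse the clogged turning tool in its tool post

### The arm

A 7-joint arm with a two-finger parallel gripper is mounted at the origin on the work surface. World frame = base frame: x ahead of the robot, y to its left, z up, the work surface at z = 0. Lengths are in mm, angles in rad, forces in N, time in s.
With the tool pointing down it reaches from about 350 to 900 mm from the base axis. Payload 8.1 kg.
Tool frame: the origin (TCP) lies midway between the tips of the shut fingers; the grasp point (between the pads) lies 19 mm behind it; z points along the fingers, y is the line along which they close (so a half turn about z gives the same grasp; the last joint's range is limited). The gripper opens to 92 mm and grips with 3 to 60 N. Pads are 19 mm wide; open, the fingers measure 130 mm over their backs; the gripper's body (75 mm by 190 mm) begins 47 mm behind the grasp point.
Start: joints at [-1.261, 0.434, 0.025, 1.573, -0.012, 1.134, -0.075], TCP at [250.763, 572.504, 197.342] pointing down, gripper open.
Joint ranges: [-2.62, 2.62], [-0.44, 2.09], [-1.27, 1.32], [0.08, 2.57], [-1.32, 4.46], [0.12, 2], [-2.74, 2.74]. Speed limits (rad/s): [2.22, 2.22, 3.01, 3.01, 3.14, 3.14, 3.14].

### API

Orientations are given as a unit quaternion [x, y, z, w].
In Python, from workcell import r gives the robot as it stands. The module is installed in compiled form; this text tells all that it offers.
- The arm moves only by the shell command python3 -m handwheel 'ROWS' [FORCE]. ROWS is a JSON object of lists of equal length, an entry for each row: "xyz": the shift along the tool's x, y, z in cm, a list of three; "rotation": the turn, a rotation vector about the tool's x, y, z in degrees, a list of three; "gripper": the gripper's target within -1 to 1 (shut at 1, half-way at 0, fully open at -1). A call has exactly 5 rows; each row shifts and turns the commanded pose from where the row before left it, along the tool's axes as they then stand; what a row does not reach is not made up. A row lasts 1/8 s, in which the tool goes at most 62.5 mm and 10.7 degrees, less where a joint would pass 70% of its speed; a pose out of reach is approached as far as the arm can. A call with a gripper value outside its range is refused whole. The fingers move at their own pace and stop on an object; FORCE is the grip in N (left out, the last holds). Time passes only in rows, so rows that do not move let the fingers close, or fill a call up. It gives the time, the measured TCP pose, the force, the opening and the grip force at its end, in the units of the state.
- r.state(): the state, without advancing time (a new reading comes with each control period).
- r.get_image(name): name is "side" or "top" or "wrist"; returns the picture (400x640x3 uint8, red, green, blue); there is no depth.
- r.camera_model(name): a dict with "mtx" (3x3 intrinsics, pixels), "rvec" (rotation vector, rad) and "tvec" (3), from world to camera coordinates, as OpenCV has them. Camera axes: x right, y down, z forward; pixel columns grow to the right and rows downward; lengths in mm; the calibration is good to about 2 mm. A picture is of the moment at which its call begins: read the wrist's pose just before it. camera_model takes no time and is no camera call; for the wrist camera it gives the pose at the moment of the call.
- r.job_done(): hands the job in; it is judged then, once.
Trained networks look in the newest picture that a camera, given by its name, has taken for a name from the list of things; names that differ only in an ending like _2 or _b are one class to them, and where a whole thing is asked for, a point or a joint stands for the part that bears it (a point fixed in the world has none). Each returns a list of dicts, best first, with "p" (0 to 1); they miss things now and then, are a little off and sometimes report something else, mostly with a low value. They report only what shows in the picture. A call takes as long as a camera call.
- r.boxes_of(thing, camera): "bbox" ([left, top, right, bottom] in pixels, round what is visible of it).
The state is a dict: "t": time; "joint_positions": joint angles; "dq": joint speeds; "tau": joint torques, N m; "ee_pos": TCP position; "tool_rot": TCP orientation; "contact_force": force on the tool from outside, world axes, zero at the start; "torque": the same for the moment, N m; "finger_gap": finger opening in mm; "grip_force": force on a finger pad.
Only numpy, scipy, OpenCV 4.12 (cv2) and the standard library are available. Lean on these libraries where they do the work, as an engineer would, in place of code of your own. Each camera call takes 0.05 s, during which the arm holds its last target. There are 200 camera calls.

### The job

The double-ended turning tool in the green tool post is clogged with red clay at the end that faces out. Slacken the orange-tipped clamp lever before you pull, draw the tool out, turn it end for end and push it fully home, so that the clean square-looped end faces out and the wooden grip sits against the holder; then clamp it tight with the lever again and let go. Leave the pots and other things on the bench where they are.

Things in the scene. Friction and masses are not known exactly. Their poses are not given: they have to be found in the camera images.
- head: Green holder block, 80 mm long, 48 wide, 50 high, tilted 20 degrees. Origin: centre of the mouth of its square bore, 125 mm above the table. x: out of the bore along its axis (outwards, 20 degrees up); y: level, across; z: square to its top face (top z = 25 mm, sides y = +-24 mm, back x = -80 mm). Bore 18 mm square, 70 mm deep, mouth chamfered 2 mm.
- post: the tool post that carries the block, bolted down: origin under its column, base plate 170 by 110 by 14 mm, column up to 54 mm wide; nothing of it stands under the tool's grip but the base plate
- tool: Double-ended tool, 200 mm long, 0.14-0.26 kg. Origin: its centre. x: towards the clean end. Wooden grip 70 mm long, 30 by 30 mm; from each end of it a steel shank 15 by 15, 44 mm long, with a wire loop 21 mm long, 15 wide. Either end fits the bore with 1.5 mm play a side. Home and clamped (as it starts), its origin is at x = 35, z = -1.5 mm of the head's frame; unclamped, its outer end sags by up to 5 degrees.
- clean_tip (a point): tip of the tool's clean, bright steel end with the square loop, 100 mm from the tool's centre; hidden in the bore at the start
- clogged_tip (a point): tip of the tool's other end with the round loop, caked in red-brown clay, 100 mm from the tool's centre; it faces out at the start
- lever_axis (a point): point on the clamp lever's axis, which is parallel to the head's z through x = -24, y = 0 mm; level with the lever's arm (z = 40 mm in the head's frame when tight, rising 4 mm per rad as it slackens). Black hub of 24 mm diameter. Seen from above the lever turns anticlockwise to slacken, clockwise to tighten, 86 degrees from stop to stop, and stays where it is left
- lever_grip (a point): Centre of the lever's orange end (14 mm thick, from 38 to 77 mm off the axis), 60 mm from its axis. Starts tight, hard on its stop, pointing 77 to 123 degrees anticlockwise from the head's x (it is re-set on its hub each time). The clamp lets go after 15 degrees of turn and is out of the bore's way after 60. Pushed here it moves at 3 to 6 N and stops hard when tight.
- shoe: round brass clamp shoe, 14 mm in diameter, inside the head under the lever (not seen); it presses down on the tool's shank, 24 mm in from the mouth, with about 30 N when the lever is tight against its stop
- mug_wheel: grey clay mug with a dark band, 115 mm high, standing on the banding wheel; bystander, origin at the centre of its underside
- bowl: white bowl, 110 mm across, 55 high; bystander, origin at the centre of its underside
- tumbler: red-brown tumbler, 76 mm across, 100 high; bystander, origin at the centre of its underside
- glaze_jar: white jar with a wooden cap, 80 mm across, 100 high; bystander, origin at the centre of its underside
- rib: flat wooden throwing rib, 120 by 55 by 8 mm; bystander, origin at the centre of its underside
- loop_tool: hand loop tool with a dark wooden handle lying on the bench, 175 mm long; bystander, origin at the centre of its underside

How it is judged (in metres and radians):
On the way, in this order (a step that is already met when the one before it is completed fails the run):
1. the clamp is slackened while the tool is still home (contact force between shoe and tool below 1 N and x of tool in the frame of head below 0.042 m), for 0.2 s.
2. the tool is drawn clear of the holder (distance between tool and head above 0.103 m), for 0.1 s.
3. the tool is home, the clean end out (x of tool in the frame of head between 0.032 and 0.0375 m and x of clean_tip in the frame of head above 0.13 m), for 0.1 s.
At the end, for the whole second after the job is handed in: The tool is back in the head, clean tip out and clogged tip inside, its grip at most 2.5 mm off the head's front face and its centre within 4 mm of the bore's axis sideways, at rest, and the clamp shoe presses on its shank with more than 15 N (lever within about 15 degrees of its stop) (all of step 3 and y of tool in the frame of head between -0.004 and 0.004 m and z of tool in the frame of head between -0.006 and 0.004 m and x of clogged_tip in the frame of head below -0.058 m and contact force between shoe and tool above 15 N and linear speed of tool below 0.02 m/s); the robot touches nothing.
It fails at once if a pot, jar or tool on the bench is shifted by more than 30 mm (distance of any of mug_wheel, bowl, tumbler, glaze_jar, rib, loop_tool from where it was at the start of the episode above 0.03 m).
It fails at once if the tool is dragged out with the clamp still biting (contact force between shoe and tool above 10 N and x of tool in the frame of head between 0.052 and 0.09 m and x of clogged_tip in the frame of head above 0.1 m).
It also fails if it takes over 67 s, if anything falls off the work surface, if the arm or the gripper's body presses on something with over 40 N, if the wrist force passes 120 N, or if a joint passes its speed limit or range.

## Working session

There is one attempt and no reset: what is moved stays moved. The work goes in short steps, Python scripts to look and compute and a shell command to move; the robot and the scene stay as the last step left them, time stands still between calls to the robot, and variables do not carry over. Pictures are saved under pics/ and viewed, at most 10 in all, crops included, and the job is handed in when it is done.

```bash
mkdir -p pics; cat > h.py <<'E'
import numpy as np,cv2
from scipy.spatial.transform import Rotation as R
from workcell import r
def cam(n):
    m=r.camera_model(n); K=np.array(m['mtx'],float); Rm=cv2.Rodrigues(np.array(m['rvec'],float))[0]; t=np.array(m['tvec'],float).ravel()
    return K,Rm,t
def proj(n,P):
    K,Rm,t=cam(n); c=np.atleast_2d(P)@Rm.T+t; p=c@K.T; return p[:,:2]/p[:,2:]
def ray(n,uv):
    K,Rm,t=cam(n); d=Rm.T@np.linalg.inv(K)@np.array([uv[0],uv[1],1.]); return -Rm.T@t,d/np.linalg.norm(d)
def atz(n,uv,z):
    o,d=ray(n,uv); return o+d*(z-o[2])/d[2]
E
python3 - <<'E'
from h import *
s=r.state();print(s)
for n in('side','top'):
    im=r.get_image(n);cv2.imwrite(f'pics/{n}0.png',im[:,:,::-1])
    for th in('head','post','tool','clogged_tip','lever_axis','lever_grip','mug_wheel','bowl','tumbler','glaze_jar','rib','loop_tool'):
        print(n,th,[(np.round(b['bbox']).tolist(),round(b['p'],2)) for b in r.boxes_of(th,n)[:2]])
    K,Rm,t=cam(n);print(-Rm.T@t,K[0,0])
E
```

```text
{'t': 0.0, 'joint_positions': array([-1.26060604,  0.4352143 ,  0.02500169,  1.57407412, -0.01160885,
        1.13397411, -0.07508728]), 'dq': array([ 8.90226353e-04,  3.79735412e-04, -9.28697171e-05,  1.00855994e-03,
       -1.22265542e-03,  4.25100661e-04, -9.84429956e-04]), 'tau': array([ 1.02642756e-03, -6.67849159e+01,  9.84927267e-01, -3.14453495e+01,
       -6.08055596e-02,  4.30275255e-02,  1.52030452e-04]), 'ee_pos': array([250.58216434, 571.98366524, 196.55960682]), 'tool_rot': array([ 2.04975233e-01,  9.78766863e-01, -7.57487029e-04, -8.56062726e-05]), 'contact_force': array([-0.1129075 ,  0.22065593,  0.17841735]), 'torque': array([-0.02493382,  0.00138682, -0.00256058]), 'grip_force': 0.0, 'finger_gap': 91.9290942118711}
side head [([321.0, 193.0, 348.0, 220.0], 0.88), ([288.0, 183.0, 322.0, 210.0], 0.56)]
side post [([311.0, 191.0, 367.0, 248.0], 0.65)]
side tool [([288.0, 181.0, 322.0, 206.0], 0.88)]
side clogged_tip [([285.0, 182.0, 325.0, 206.0], 0.54)]
side lever_axis [([329.0, 192.0, 336.0, 214.0], 0.42)]
side lever_grip [([334.0, 201.0, 334.0, 210.0], 0.63)]
side 
[... 495 characters left out ...]
.0, 200.0], 0.82), ([454.0, 224.0, 487.0, 262.0], 0.35)]
top clogged_tip [([416.0, 230.0, 450.0, 256.0], 0.72), ([299.0, 154.0, 314.0, 198.0], 0.62)]
top lever_axis [([278.0, 204.0, 309.0, 223.0], 0.71)]
top lever_grip [([275.0, 212.0, 301.0, 221.0], 0.64)]
top mug_wheel [([445.0, 134.0, 493.0, 177.0], 0.66), ([278.0, 196.0, 326.0, 252.0], 0.48)]
top bowl [([452.0, 226.0, 486.0, 260.0], 0.76), ([192.0, 251.0, 240.0, 262.0], 0.37)]
top tumbler [([160.0, 152.0, 195.0, 184.0], 0.91)]
top glaze_jar [([418.0, 227.0, 452.0, 256.0], 0.84)]
top rib [([418.0, 227.0, 451.0, 255.0], 0.6)]
top loop_tool [([184.0, 250.0, 242.0, 261.0], 0.63)]
[ 391.99541554    6.52058775 1137.19522336] 368.95077739085906
```

View pics/side0.png

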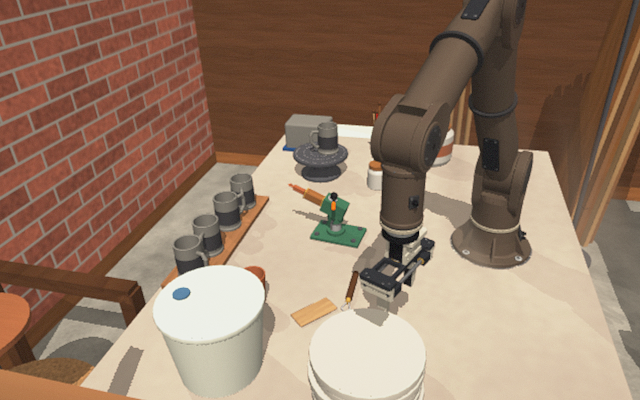

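View pics/top0.png

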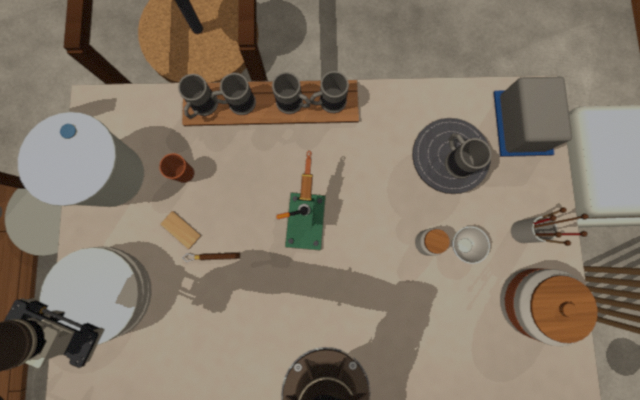

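```bash
python3 - <<'E'
import cv2,numpy as np
a=cv2.imread('pics/top0.png')[140:260,255:345]; b=cv2.imread('pics/side0.png')[170:260,275:375]
a=cv2.resize(a,None,fx=4.9,fy=4.9,interpolation=cv2.INTER_CUBIC)
b=cv2.resize(b,(354,319),interpolation=cv2.INTER_CUBIC)
c=np.zeros((590,800,3),np.uint8);c[:a.shape[0],:a.shape[1]]=a[:590];c[:319,446:800]=b
cv2.imwrite('pics/crop0.png',c);print(a.shape)
E
```

```text
(588, 441, 3)
```

View pics/crop0.png

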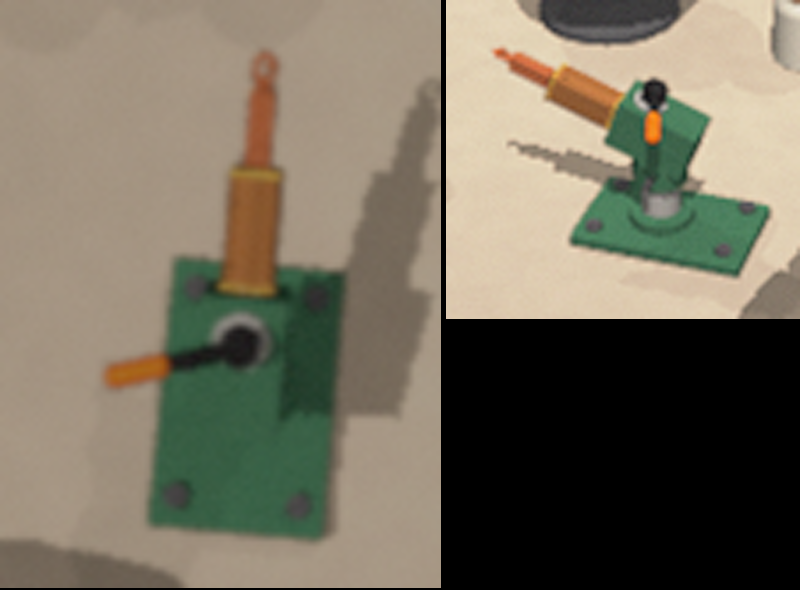

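```bash
cat > fit.py <<'E'
from h import *
from scipy.optimize import least_squares
def Hd(x,y,yaw): # head frame
    return R.from_euler('ZY',[yaw,-20],degrees=True),np.array([x,y,125.])
def pts(p):
    q,o=Hd(*p[:3]); c,s=np.cos(np.radians(p[3])),np.sin(np.radians(p[3]))
    L=lambda d,z=40:[-24+d*c,d*s,z]
    return lambda A:q.apply(np.array(A,float))+o, L
if __name__=='__main__':
    T=np.array([[308.9,150.2],[307.4,175.3],[305.4,199.2],[304.2,210.4],[276.8,216.9],[289.3,214.3]])
    S=np.array([[289.4,184.7],[333.75,195.4],[333.75,210.1]])
    def res(p):
        f,L=pts(p)
        a=proj('top',f([[135,0,-1.5],[70,0,13.5],[0,0,13.5],L(0,47),L(77),L(38)]))-T
        b=proj('side',f([[135,0,-1.5],L(0,47),L(77)]))-S
        return np.r_[a.ravel(),b.ravel()]
    r0=least_squares(res,[480,40,0,100]);print(r0.x,np.round(res(r0.x).reshape(-1,2),1).tolist())
    f,L=pts(r0.x);print(f([L(0),L(60),[35,0,-1.5]]))
E
python3 fit.py
```

```text
[549.33887585  42.18835633  -6.69538056 109.7476801 ] [[0.5, 0.0], [-0.3, -0.6], [-0.3, 0.8], [-0.7, 0.9], [-0.6, 0.7], [0.8, -0.2], [-1.6, -0.7], [0.5, -1.6], [-0.6, -0.1]]
[[513.35255729  46.41283579 154.37922139]
 [501.01639179 104.72015212 147.44554396]
 [582.51334607  38.2939633  135.56116609]]
```

```bash
cat > go.py <<'E'
from fit import *
import json,os
P=json.load(open('pose.json')) if os.path.exists('pose.json') else [549.3,42.2,-6.7,109.7]
def levR(ang,p=P):  # tool rot: z=-head z, x=radial
    q,o=Hd(*p[:3]); a=np.radians(ang); X=q.apply([np.cos(a),np.sin(a),0]); Z=-q.apply([0,0,1])
    return R.from_matrix(np.c_[X,np.cross(Z,X),Z])
def cur():
    s=r.state(); return R.from_quat(s['tool_rot']),np.array(s['ee_pos'])
def head(p=P):
    q,o=Hd(*p[:3]); Rc,pc=cur(); h=q.inv().apply(pc-o); return np.round(h,1),np.round((q.inv()*Rc).as_matrix(),3)
def plan(Rt,pt,N,Rc=None,pc=None):
    if Rc is None: Rc,pc=cur()
    from scipy.linalg import logm,expm
    rel=np.eye(4);rel[:3,:3]=(Rc.inv()*Rt).as_matrix();rel[:3,3]=Rc.inv().apply(pt-pc)
    print('total shift cm',np.round(rel[:3,3]/10,2),'rotvec',np.round((Rc.inv()*Rt).as_rotvec(degrees=True),1))
    E=expm(np.real(logm(rel))/N)
    print(N,'rows: xyz',np.round(E[:3,3]/10,2).tolist(),'rot',np.round(R.from_matrix(E[:3,:3]).as_rotvec(degrees=True),2).tolist())
E
python3 - <<'E'
from go import *
f,L=pts(P)
print(f([L(60,150)]))
plan(levR(P[3]),f([L(60,150)])[0],10)
E
```

```text
[[463.66310815 109.13668607 250.82780756]]
total shift cm [-38.09 -33.9   -5.35] rotvec [-14.3 -15.   52.8]
10 rows: xyz [-5.08, -1.56, -0.36] rot [-1.43, -1.5, 5.28]
```

```bash
python3 -m handwheel '{"xyz":[[-5.1,-1.6,-0.4],[-5.1,-1.6,-0.4],[-5.1,-1.6,-0.4],[-5.1,-1.6,-0.4],[-5.1,-1.6,-0.4]],"rotation":[[-1.4,-1.5,5.3],[-1.4,-1.5,5.3],[-1.4,-1.5,5.3],[-1.4,-1.5,5.3],[-1.4,-1.5,5.3]],"gripper":[-0.4,-0.4,-0.4,-0.4,-0.4]}' 20
python3 -m handwheel '{"xyz":[[-5.1,-1.6,-0.4],[-5.1,-1.6,-0.4],[-5.1,-1.6,-0.4],[-5.1,-1.6,-0.4],[-5.1,-1.6,-0.4]],"rotation":[[-1.4,-1.5,5.3],[-1.4,-1.5,5.3],[-1.4,-1.5,5.3],[-1.4,-1.5,5.3],[-1.4,-1.5,5.3]],"gripper":[-0.4,-0.4,-0.4,-0.4,-0.4]}'
python3 - <<'E'
from go import *
f,L=pts(P)
plan(levR(P[3]),f([L(60,150)])[0],2)
print(r.state()['joint_positions'],r.state()['finger_gap'])
E
```

```text
t: 1.92
ee_pos: [414.4, 362.7, 224.6]
tool_rot: [0.424, 0.901, 0.046, 0.076]
contact_force: [-0.1, 0.1, 0.0]
finger_gap: 64.5
grip_force: 0.0
t: 2.55
ee_pos: [460.6, 103.0, 255.5]
tool_rot: [0.616, 0.769, 0.09, 0.147]
contact_force: [0.2, -1.2, 0.2]
finger_gap: 64.3
grip_force: 0.0
total shift cm [0.6  0.27 0.52] rotvec [-0.2  0.2 -0.4]
2 rows: xyz [0.3, 0.14, 0.26] rot [-0.1, 0.09, -0.19]
[-0.93296702 -0.10375709  0.39290679  2.13952581  0.33771173  0.84849069
 -0.50970296] 64.27776704105176
```

```bash
python3 - <<'E'
from go import *
im=r.get_image('wrist');cv2.imwrite('pics/w1.png',im[:,:,::-1])
K,Rm,t=cam('wrist');np.savez('w1cam.npz',K=K,R=Rm,t=t)
f,L=pts(P)
print(np.round(proj('wrist',f([[135,0,-1.5],[70,0,13.5],[0,0,13.5],L(0,47),L(77),L(38),[0,24,25],[0,-24,25],[-80,24,25],[-80,-24,25]]))).tolist())
for th in('lever_grip','lever_axis','head','clogged_tip'): print(th,[(np.round(b['bbox']).tolist(),round(b['p'],2)) for b in r.boxes_of(th,'wrist')[:2]])
E
```

```text
[[456.0, 260.0], [406.0, 249.0], [344.0, 229.0], [323.0, 235.0], [322.0, 152.0], [322.0, 194.0], [353.0, 212.0], [337.0, 254.0], [276.0, 187.0], [262.0, 230.0]]
lever_grip [([314.0, 160.0, 327.0, 226.0], 0.75)]
lever_axis [([305.0, 159.0, 334.0, 252.0], 0.82)]
head [([258.0, 161.0, 353.0, 256.0], 0.93)]
clogged_tip [([341.0, 219.0, 438.0, 261.0], 0.83)]
```

View pics/w1.png

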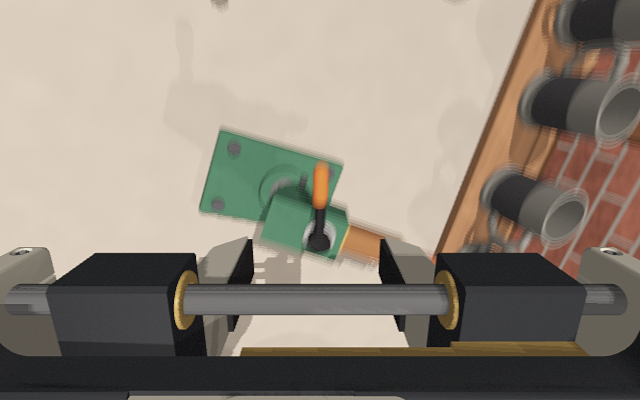

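```bash
python3 - <<'E'
from go import *
im=r.get_image('wrist');K,Rm,t=cam('wrist');np.savez('w2cam.npz',K=K,R=Rm,t=t)
c=cv2.resize(im[110:280,190:440,::-1],None,fx=3.2,fy=3.2,interpolation=cv2.INTER_CUBIC);cv2.imwrite('pics/w2.png',c);print(r.state()['ee_pos'])
f,L=pts(P)
print(np.round(proj('wrist',f([L(0,47),L(77),L(38),[0,24,25],[0,-24,25],[-80,24,25],[-80,-24,25]]))).tolist())
E
```

```text
[460.5862021  105.86300627 255.32332789]
[[318.0, 245.0], [318.0, 163.0], [318.0, 204.0], [349.0, 222.0], [332.0, 263.0], [272.0, 196.0], [258.0, 239.0]]
```

View pics/w2.png

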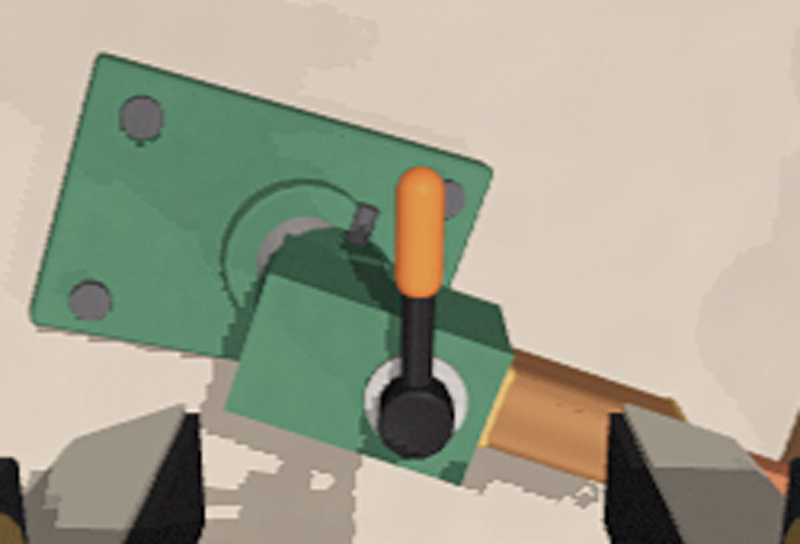

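```bash
python3 - <<'E'
from go import *
Z=np.load('w2cam.npz')
U=np.array([[513,352],[462,485],[270,275],[226,409],[421,167],[418,297],[416,393]])/3.2+[190,110]
def res(p):
    f,L=pts(p); c=f([[0,24,25],[0,-24,25],[-80,24,25],[-80,-24,25],L(77),L(38),[-24,0,25]])@Z['R'].T+Z['t']; q=c@Z['K'].T
    return (q[:,:2]/q[:,2:]-U).ravel()
s=least_squares(res,P);print(s.x,np.round(s.fun.reshape(-1,2),1).tolist(),np.degrees(np.arctan2(1,1))*0)
p=[*map(float,s.x)]
json.dump(p,open('pose.json','w'))
f,L=pts(p)
print(head(p))
plan(levR(p[3],p),f([L(60,60)])[0],5)
plan(levR(p[3],p),f([L(60,29)])[0],5)
E
```

```text
[551.26892915  44.42261303  -5.89973648 108.22170804] [[0.5, 0.2], [0.2, -0.4], [-0.5, -0.6], [-0.3, 0.4], [-0.1, -0.6], [0.2, -0.0], [0.2, 1.2]] 0.0
(array([-46.1,  51.8, 155.5]), array([[-0.323,  0.946, -0.004],
       [ 0.946,  0.323, -0.008],
       [-0.006, -0.006, -1.   ]]))
total shift cm [0.44 0.54 9.54] rotvec [-0.3  0.4  0.6]
5 rows: xyz [0.08, 0.1, 1.91] rot [-0.07, 0.07, 0.13]
total shift cm [ 0.46  0.56 12.64] rotvec [-0.3  0.4  0.6]
5 rows: xyz [0.09, 0.11, 2.53] rot [-0.07, 0.07, 0.13]
```

```bash
python3 -m handwheel '{"xyz":[[0.1,0.1,2.5],[0.1,0.1,2.5],[0.1,0.1,2.5],[0.1,0.1,2.5],[0.1,0.1,2.5]],"rotation":[[0,0,0.1],[0,0,0.1],[0,0,0.1],[-0.1,0.1,0.1],[-0.1,0.1,0.1]],"gripper":[-0.4,-0.4,-0.4,0,0.4]}'
python3 -m handwheel '{"xyz":[[0,0,0],[0,0,0],[0,0,0],[0,0,0],[0,0,0]],"rotation":[[0,0,0],[0,0,0],[0,0,0],[0,0,0],[0,0,0]],"gripper":[0.4,0.4,0.4,0.4,0.4]}'
python3 - <<'E'
from go import *
f,L=pts(P);print(head()); plan(levR(P[3]),f([L(60,30)])[0],1)
E
```

```text
t: 3.48
ee_pos: [506.6, 106.9, 137.4]
tool_rot: [0.617, 0.768, 0.092, 0.146]
contact_force: [-1.0, 0.0, 0.7]
finger_gap: 48.7
grip_force: 0.0
t: 4.1
ee_pos: [506.1, 105.6, 138.9]
tool_rot: [0.618, 0.767, 0.092, 0.146]
contact_force: [-0.3, -0.0, -0.3]
finger_gap: 27.2
grip_force: 0.0
(array([-43.4,  56.2,  30.6]), array([[-0.314,  0.95 , -0.001],
       [ 0.95 ,  0.314, -0.004],
       [-0.003, -0.002, -1.   ]]))
total shift cm [0.06 0.09 0.06] rotvec [-0.1  0.2  0.1]
1 rows: xyz [0.06, 0.09, 0.06] rot [-0.13, 0.18, 0.06]
```

```bash
python3 -m handwheel '{"xyz":[[-0.07,-0.89,-0.03],[-0.07,-0.89,-0.03],[-0.07,-0.89,-0.03],[-0.07,-0.89,-0.03],[-0.07,-0.89,-0.03]],"rotation":[[0,0,-8.5],[0,0,-8.5],[0,0,-8.5],[0,0,-8.5],[0,0,-8.5]],"gripper":[0.4,0.4,0.4,0.4,0.4]}'
python3 - <<'E'
from go import *
f,L=pts(P);print(head()); plan(levR(P[3]+85),f([L(60,33)])[0],5);p=P[:3]+[P[3]+85];f,L=pts(p);plan(levR(p[3]),f([L(60,33)])[0],5)
E
```

```text
t: 4.72
ee_pos: [471.0, 80.8, 128.7]
tool_rot: [0.295, 0.94, 0.033, 0.17]
contact_force: [0.2, 0.3, 0.5]
finger_gap: 27.9
grip_force: 0.0
(array([-77.3,  27.9,  32.1]), array([[-0.875,  0.484, -0.001],
       [ 0.484,  0.875, -0.004],
       [-0.001, -0.004, -1.   ]]))
total shift cm [-1.61  4.22 -0.11] rotvec [ -0.3  -0.  -42.2]
5 rows: xyz [-0.57, 0.73, -0.02] rot [-0.05, -0.01, -8.43]
total shift cm [-1.57 -3.89 -0.07] rotvec [ -0.3  -0.  -42.2]
5 rows: xyz [-0.08, -0.85, -0.02] rot [-0.05, -0.01, -8.43]
```

```bash
python3 - <<'E'
from go import *
im=r.get_image('wrist')
c=im[60:400,90:550,::-1];cv2.imwrite('pics/w3.png',c)
f,L=pts(P[:3]+[P[3]+36]);print(np.round(proj('wrist',f([L(0,42),L(77,42),L(38,42)]))-[90,60]).tolist(),r.state()['contact_force'])
E
```

```text
[[229.0, 270.0], [247.0, 153.0], [238.0, 215.0]] [-1.66542651 -1.29458224 -0.23180845]
```

View pics/w3.png

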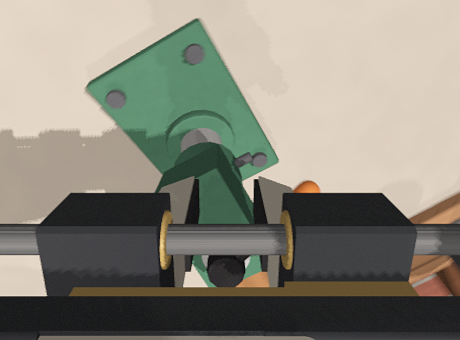

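```bash
python3 - <<'E'
from go import *
for d in (0,10,15,20,25,30,35,40):
    f,L=pts(P[:3]+[P[3]+d]);z=40+4*np.radians(d);print(d,np.round(proj('wrist',f([L(0,z),L(77,z),L(38,z)]))-[90,60]).tolist())
print(head()[0], np.round(proj('wrist',[r.state()['ee_pos']])-[90,60]))
for n in('top','side'):
    im=r.get_image(n)
    for th in('lever_grip','lever_axis'): print(n,th,[(np.round(b['bbox']).tolist(),round(b['p'],2)) for b in r.boxes_of(th,n)[:2]])
    cv2.imwrite(f'pics/{n}3.png',im[:,:,::-1])
E
```

```text
0 [[229.0, 267.0], [321.0, 185.0], [273.0, 228.0]]
10 [[229.0, 268.0], [304.0, 172.0], [265.0, 223.0]]
15 [[229.0, 269.0], [294.0, 167.0], [260.0, 221.0]]
20 [[229.0, 269.0], [284.0, 162.0], [255.0, 219.0]]
25 [[229.0, 269.0], [273.0, 158.0], [250.0, 217.0]]
30 [[229.0, 270.0], [261.0, 155.0], [244.0, 216.0]]
35 [[229.0, 270.0], [250.0, 153.0], [239.0, 216.0]]
40 [[229.0, 270.0], [238.0, 153.0], [233.0, 216.0]]
[-78.2  26.7  32. ] [[225. 173.]]
top lever_grip [([276.0, 208.0, 301.0, 221.0], 0.62)]
top lever_axis [([278.0, 202.0, 311.0, 220.0], 0.48)]
side lever_grip []
side lever_axis [([329.0, 196.0, 336.0, 215.0], 0.48)]
```

```bash
python3 - <<'E'
import cv2,numpy as np
a=cv2.imread('pics/top3.png')[165:245,255:335]; b=cv2.imread('pics/side3.png')[150:250,280:380]
c=np.hstack([cv2.resize(x,(400,400),interpolation=cv2.INTER_CUBIC) for x in(a,b)]);cv2.imwrite('pics/crop3.png',c)
E
```

```text
(no output)
```

View pics/crop3.png

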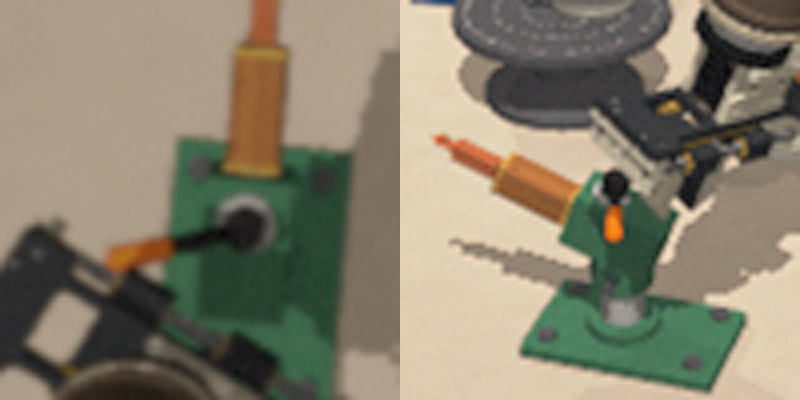

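```bash
python3 - <<'E'
from go import *
Rc,pc=cur()
for off in([0,0,0],[0,33,0],[0,-33,0],[0,14,0],[0,-14,0]):
    for z in (0,-19,-66): 
        P3=pc+Rc.apply(np.array(off)+[0,0,z]); print(off,z,np.round((proj('side',P3)[0]-[280,150])*4+[400,0]),np.round((proj('top',P3)[0]-[255,165])*5))
f,L=pts(P);print(np.round((proj('side',f([L(0,47),L(77),[0,0,0]]))-[280,150])*4+[400,0]),np.round((proj('top',f([L(0,47),L(77)]))-[255,165])*5))
E
```

```text
[0, 0, 0] 0 [655. 235.] [183. 312.]
[0, 0, 0] -19 [663. 218.] [180. 321.]
[0, 0, 0] -66 [682. 173.] [170. 346.]
[0, 33, 0] 0 [626. 245.] [132. 279.]
[0, 33, 0] -19 [633. 227.] [128. 288.]
[0, 33, 0] -66 [652. 182.] [115. 311.]
[0, -33, 0] 0 [684. 226.] [234. 344.]
[0, -33, 0] -19 [692. 209.] [231. 354.]
[0, -33, 0] -66 [711. 165.] [224. 381.]
[0, 14, 0] 0 [643. 239.] [162. 298.]
[0, 14, 0] -19 [651. 222.] [158. 307.]
[0, 14, 0] -66 [669. 177.] [147. 331.]
[0, -14, 0] 0 [668. 232.] [205. 325.]
[0, -14, 0] -19 [675. 214.] [201. 335.]
[0, -14, 0] -66 [694. 169.] [193. 361.]
[[614. 176.]
 [609. 240.]
 [571. 207.]] [[239. 228.]
 [102. 258.]]
```

```bash
python3 - <<'E'
from go import *
Rc,pc=cur()
K,Rm,t=cam('wrist');print(K[0,0],'cam in tool',Rc.inv().apply(-Rm.T@t-pc),'axis',Rc.inv().apply(Rm[2]))
for z in(0,-10,-20,-30,-47):
    print(z,np.round(proj('wrist',[pc+Rc.apply([x,y,z]) for x in(-9.5,9.5) for y in(-14,14)])-[90,60]).tolist())
im=cv2.imread('pics/w3.png');cv2.imwrite('pics/w3z.png',cv2.resize(im[150:310,140:330],None,fx=4,fy=3.7,interpolation=cv2.INTER_CUBIC))
E
```

```text
339.9605597803537 cam in tool [  78.2469716     0.25336157 -187.58741838] axis [-2.90516610e-01  7.78430249e-04  9.56869632e-01]
0 [[202.0, 187.0], [248.0, 187.0], [201.0, 158.0], [249.0, 158.0]]
-10 [[201.0, 195.0], [250.0, 195.0], [200.0, 164.0], [250.0, 164.0]]
-20 [[200.0, 203.0], [251.0, 203.0], [199.0, 171.0], [252.0, 171.0]]
-30 [[198.0, 212.0], [252.0, 212.0], [197.0, 178.0], [253.0, 178.0]]
-47 [[195.0, 230.0], [255.0, 230.0], [194.0, 193.0], [256.0, 193.0]]
```

View pics/w3z.png

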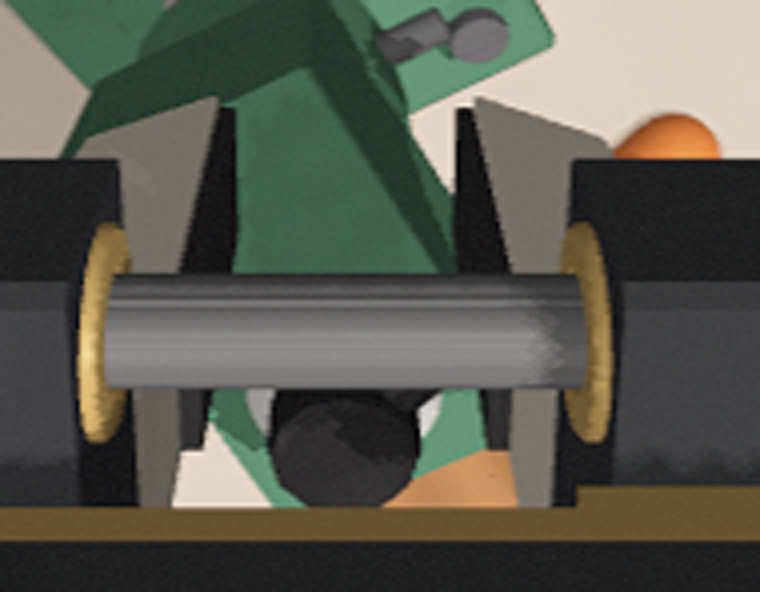

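```bash
python3 -m handwheel '{"xyz":[[-0.07,0.89,0],[-0.07,0.89,0],[-0.07,0.89,0],[-0.07,0.89,0],[-0.07,0.89,0]],"rotation":[[0,0,8.5],[0,0,8.5],[0,0,8.5],[0,0,8.5],[0,0,8.5]],"gripper":[0.2,0.2,0.2,0.2,0.2]}' 10
python3 - <<'E'
from go import *
f,L=pts(P);print(head()); plan(levR(P[3]),f([L(60,3)])[0],5)
E
```

```text
t: 5.7
ee_pos: [506.1, 105.7, 140.1]
tool_rot: [0.62, 0.765, 0.093, 0.146]
contact_force: [0.5, 0.1, 0.3]
finger_gap: 36.8
grip_force: 0.0
(array([-43. ,  56.3,  31.7]), array([[-0.308,  0.951, -0.002],
       [ 0.951,  0.308, -0.004],
       [-0.004, -0.003, -1.   ]]))
total shift cm [0.07 0.05 2.87] rotvec [-0.2  0.2 -0.3]
5 rows: xyz [0.01, 0.01, 0.57] rot [-0.03, 0.04, -0.05]
```

```bash
python3 -m handwheel '{"xyz":[[0.05,0.05,1.0],[0,0,1.0],[0,0,0.9],[0,0,0],[0,0,0]],"rotation":[[0,0,-0.3],[0,0,0],[0,0,0],[0,0,0],[0,0,0]],"gripper":[0.2,0.2,0.3,1,1]}' 5
python3 -m handwheel '{"xyz":[[0,0,0],[0,0,0],[0,0,0],[0,0,0],[0,0,0]],"rotation":[[0,0,0],[0,0,0],[0,0,0],[0,0,0],[0,0,0]],"gripper":[1,1,1,1,1]}'
python3 - <<'E'
from go import *
print(head()[0])
E
```

```text
t: 6.32
ee_pos: [515.7, 104.3, 112.7]
tool_rot: [0.616, 0.769, 0.091, 0.147]
contact_force: [0.2, 0.1, 0.1]
finger_gap: 16.5
grip_force: 0.0
t: 6.95
ee_pos: [515.5, 104.4, 112.7]
tool_rot: [0.616, 0.769, 0.091, 0.146]
contact_force: [-2.4, -2.6, -0.2]
finger_gap: 14.0
grip_force: 5.0
[-43.4  56.    2.7]
```

```bash
python3 -m handwheel '{"xyz":[[0,0,0],[-0.07,-0.89,-0.03],[-0.07,-0.89,-0.06],[-0.07,-0.89,-0.06],[-0.07,-0.89,-0.06]],"rotation":[[0,0,0],[0,0,-8.5],[0,0,-8.5],[0,0,-8.5],[0,0,-8.5]],"gripper":[0.55,0.55,0.55,0.55,0.55]}'
python3 - <<'E'
from go import *
print(head())
r.get_image('wrist')
for th in('lever_grip','lever_axis'): print(th,[(np.round(b['bbox']).tolist(),round(b['p'],2)) for b in r.boxes_of(th,'wrist')[:2]])
f,L=pts(P[:3]+[P[3]+32]);z=42;print(np.round(proj('wrist',f([L(0,z),L(77,z),L(38,z)]))).tolist())
E
```

```text
t: 7.58
ee_pos: [488.0, 88.9, 106.2]
tool_rot: [0.361, 0.916, 0.046, 0.168]
contact_force: [1.1, 4.7, -0.6]
finger_gap: 20.4
grip_force: 1.6
(array([-69.9,  37.7,   5.4]), array([[-0.798,  0.603,  0.002],
       [ 0.603,  0.798, -0.001],
       [-0.002,  0.   , -1.   ]]))
lever_grip [([302.0, 228.0, 338.0, 343.0], 0.57)]
lever_axis [([286.0, 228.0, 341.0, 348.0], 0.96)]
[[314.0, 360.0], [320.0, 228.0], [317.0, 299.0]]
```

```bash
python3 -m handwheel '{"xyz":[[-0.08,-0.98,-0.06],[-0.08,-0.98,-0.06],[-0.08,-0.98,-0.06],[-0.08,-0.98,-0.06],[-0.08,-0.98,-0.06]],"rotation":[[0,0,-9.5],[0,0,-9.5],[0,0,-9.5],[0,0,-9.5],[0,0,-9.5]],"gripper":[0.55,0.55,0.55,0.55,0.55]}'
python3 -m handwheel '{"xyz":[[0,-0.15,0],[0,0,0],[0,0.1,0],[0,0,-3],[0,0,-6]],"rotation":[[0,0,0],[0,0,0],[0,0,0],[0,0,0],[0,0,0]],"gripper":[0.55,0.55,0.4,0.2,-0.4]}'
python3 - <<'E'
from go import *
print(head(),r.state()['joint_positions'].round(2))
im=r.get_image('wrist');cv2.imwrite('pics/w4.png',im[:,:,::-1])
for th in('lever_grip','lever_axis'): print(th,[(np.round(b['bbox']).tolist(),round(b['p'],2)) for b in r.boxes_of(th,'wrist')[:2]])
for d in (60,70,80,86):
    f,L=pts(P[:3]+[P[3]+d]);z=46;print(d,np.round(proj('wrist',f([L(0,z),L(77,z),L(38,z)]))).tolist())
E
```

```text
t: 8.35
ee_pos: [470.1, 42.6, 104.4]
tool_rot: [-0.037, 0.984, -0.026, 0.171]
contact_force: [-1.3, 3.7, 1.0]
finger_gap: 20.9
grip_force: 1.7
t: 8.98
ee_pos: [438.3, 44.7, 188.4]
tool_rot: [-0.035, 0.985, -0.027, 0.169]
contact_force: [1.1, -0.7, 0.5]
finger_gap: 42.4
grip_force: 0.0
(array([-83.9, -11.3,  98. ]), array([[-0.985, -0.174, -0.005],
       [-0.173,  0.985, -0.006],
       [ 0.006, -0.005, -1.   ]])) [-0.45 -0.06  0.08  2.3   0.29  0.62  1.06]
lever_grip [([311.0, 185.0, 326.0, 267.0], 0.81)]
lever_axis [([300.0, 183.0, 333.0, 285.0], 0.92)]
60 [[316.0, 272.0], [355.0, 186.0], [334.0, 231.0]]
70 [[316.0, 272.0], [337.0, 181.0], [326.0, 229.0]]
80 [[316.0, 272.0], [319.0, 178.0], [317.0, 228.0]]
86 [[316.0, 272.0], [308.0, 179.0], [312.0, 228.0]]
```

```bash
python3 - <<'E'
from go import *
f,L=pts(P)
plan(levR(180),f([[37,0,50]])[0],3)
E
```

```text
total shift cm [-11.72  -1.04   5.11] rotvec [-0.1  0.2  9.9]
3 rows: xyz [-3.93, -0.12, 1.7] rot [-0.03, 0.07, 3.31]
```

```bash
python3 -m handwheel '{"xyz":[[-3.9,-0.1,1.7],[-3.9,-0.1,1.7],[-3.9,-0.1,1.7],[0,0,0],[0,0,0]],"rotation":[[0,0,3.3],[0,0,3.3],[0,0,3.3],[0,0,0],[0,0,0]],"gripper":[-1,-1,-1,-1,-1]}'
python3 - <<'E'
from go import *
f,L=pts(P)
print(head());plan(levR(180),f([[37,0,-45]])[0],5)
im=r.get_image('wrist');cv2.imwrite('pics/w5.png',im[:,:,::-1])
print(np.round(proj('wrist',f([[70,15,13.5],[70,-15,13.5],[0,15,13.5],[0,-15,13.5],[135,0,-1.5]]))).tolist())
hsv=cv2.cvtColor(im,cv2.COLOR_RGB2HSV);print(r.boxes_of('tool','wrist')[:2],r.boxes_of('clogged_tip','wrist')[:2])
im=r.get_image('side');cv2.imwrite('pics/s5.png',im[:,:,::-1]);print(r.boxes_of('tool','side')[:2])
print(np.round(proj('side',f([[70,15,13.5],[70,-15,13.5],[0,15,13.5],[0,-15,13.5],[135,0,-1.5]]))).tolist())
E
```

```text
t: 9.75
ee_pos: [565.7, 42.1, 179.1]
tool_rot: [0.05, 0.984, -0.012, 0.171]
contact_force: [-0.7, -0.8, -0.2]
finger_gap: 91.5
grip_force: 0.0
(array([32.2, -0.8, 45.8]), array([[-1.   , -0.003, -0.004],
       [-0.003,  1.   , -0.006],
       [ 0.004, -0.006, -1.   ]]))
total shift cm [-0.51  0.13  9.08] rotvec [-0.3 -0.2  0.2]
5 rows: xyz [-0.1, 0.02, 1.82] rot [-0.07, -0.05, 0.03]
[[338.0, 264.0], [296.0, 264.0], [340.0, 168.0], [294.0, 168.0], [317.0, 327.0]]
[{'bbox': [294.7, 172.4, 340.4, 322.3], 'p': 0.69}] [{'bbox': [295.2, 171.0, 339.7, 323.2], 'p': 0.81}]
[{'bbox': [287.9, 184.9, 321.8, 205.7], 'p': 0.82}]
[[304.0, 192.0], [307.0, 187.0], [322.0, 201.0], [325.0, 196.0], [287.0, 184.0]]
```

```bash
cat >> go.py <<'E'
def tilt(ang,deg,p=P):
    q,o=Hd(*p[:3]); return q*R.from_euler('y',deg,degrees=True)*q.inv()*levR(ang,p)
E
python3 - <<'E'
from go import *
f,L=pts(P)
print(head()[0]);plan(tilt(180,4),f([[34.5,0,-47]])[0],5)
E
```

```text
[33.1 -0.3 47.2]
total shift cm [-0.16  0.07  9.42] rotvec [-0.2  3.9  0.2]
5 rows: xyz [-0.08, 0.01, 1.88] rot [-0.05, 0.78, 0.04]
```

```bash
python3 -m handwheel '{"xyz":[[-0.1,0,1.9],[-0.1,0,1.9],[-0.1,0,1.9],[0,0,1.9],[0,0,1.9]],"rotation":[[0,0.8,0],[0,0.8,0],[0,0.8,0],[0,0.8,0],[0,0.8,0.2]],"gripper":[-1,-1,-1,-1,-1]}' 40
python3 - <<'E'
from go import *
f,L=pts(P)
print(head());plan(tilt(180,4),f([[34.5,0,-47]])[0],1)
r.get_image('side');print(r.boxes_of('tool','side')[:1])
E
```

```text
t: 10.62
ee_pos: [599.2, 38.9, 91.2]
tool_rot: [0.052, 0.989, -0.009, 0.138]
contact_force: [0.2, -0.8, -0.5]
finger_gap: 91.9
grip_force: 0.0
(array([ 33.7,  -0.6, -48.3]), array([[-0.997,  0.   , -0.071],
       [ 0.001,  1.   , -0.004],
       [ 0.071, -0.004, -0.997]]))
total shift cm [-0.07  0.06 -0.13] rotvec [-0.2 -0.1 -0. ]
1 rows: xyz [-0.07, 0.06, -0.13] rot [-0.24, -0.09, -0.03]
[{'bbox': [331.6, 194.7, 353.0, 208.0], 'p': 0.5}]
```

Close the grip at 40 N.

```bash
python3 -m handwheel '{"xyz":[[0,0.05,0],[0,0,0],[0,0,0],[0,0,0],[0,0,0]],"rotation":[[-0.2,0,0],[0,0,0],[0,0,0],[0,0,0],[0,0,0]],"gripper":[1,1,1,1,1]}' 40
python3 -m handwheel '{"xyz":[[0,0,0],[0,0,0],[0,0,0],[0,0,0],[0,0,0]],"rotation":[[0,0,0],[0,0,0],[0,0,0],[0,0,0],[0,0,0]],"gripper":[1,1,1,1,1]}' 40
python3 - <<'E'
from go import *
f,L=pts(P)
print(head())
Rc,pc=cur();q,o=Hd(*P[:3])
# pitch up 4 deg about mouth bottom edge (0,0,-9)
ry=R.from_euler('y',-4,degrees=True); h=q.inv().apply(pc-o); h2=ry.apply(h-[0,0,-9])+[0,0,-9]+[3,0,0]; print(h2)
plan(q*ry*q.inv()*Rc,f([h2])[0],2)
E
```

```text
t: 11.35
ee_pos: [599.2, 39.2, 91.6]
tool_rot: [0.051, 0.989, -0.008, 0.138]
contact_force: [1.0, -0.1, -0.5]
finger_gap: 46.6
grip_force: 0.0
t: 11.98
ee_pos: [599.4, 39.0, 91.5]
tool_rot: [0.051, 0.989, -0.008, 0.138]
contact_force: [2.3, -1.4, -0.5]
finger_gap: 30.0
grip_force: 39.9
(array([ 34. ,  -0.5, -48. ]), array([[-0.997,  0.001, -0.071],
       [ 0.001,  1.   , -0.001],
       [ 0.071, -0.001, -0.997]]))
[ 39.65716163  -0.45059409 -45.56610696]
total shift cm [-0.55  0.   -0.29] rotvec [-0. -4.  0.]
2 rows: xyz [-0.28, 0.0, -0.14] rot [-0.0, -2.0, 0.0]
```

```bash
python3 -m handwheel '{"xyz":[[-0.3,0,-0.15],[-0.3,0,-0.15],[-0.6,0,0],[-1,0,0],[-1,0,0]],"rotation":[[0,-2,0],[0,-2,0],[0,0,0],[0,0,0],[0,0,0]],"gripper":[1,1,1,1,1]}'
python3 - <<'E'
from go import *
print(head())
E
```

```text
t: 12.6
ee_pos: [629.5, 36.2, 105.3]
tool_rot: [0.051, 0.984, -0.009, 0.173]
contact_force: [-0.1, -0.4, -1.9]
finger_gap: 30.1
grip_force: 39.9
(array([ 67.2,  -0.1, -45.4]), array([[-1.   ,  0.001, -0.001],
       [ 0.001,  1.   , -0.001],
       [ 0.001, -0.001, -1.   ]]))
```

```bash
python3 -m handwheel '{"xyz":[[-2,0,0],[-2,0,0],[-2,0,0],[-2,0,0],[0,0,0]],"rotation":[[0,0,0],[0,0,0],[0,0,0],[0,0,0],[0,0,0]],"gripper":[1,1,1,1,1]}'
python3 - <<'E'
from go import *
print(head(),r.state()['joint_positions'].round(2))
f,L=pts(P)
im=r.get_image('side');cv2.imwrite('pics/s6.png',im[:,:,::-1]);print(r.boxes_of('tool','side')[:1])
im=r.get_image('wrist');cv2.imwrite('pics/w6.png',im[:,:,::-1])
E
```

```text
t: 13.22
ee_pos: [705.3, 27.8, 132.9]
tool_rot: [0.052, 0.983, -0.009, 0.174]
contact_force: [-0.2, 0.2, -2.1]
finger_gap: 30.1
grip_force: 39.9
(array([148.2,  -0.7, -45.6]), array([[-1.   ,  0.002,  0.   ],
       [ 0.002,  1.   , -0.001],
       [-0.   , -0.001, -1.   ]])) [-0.25  0.44  0.12  1.82  0.07  0.55  1.25]
[{'bbox': [256.3, 165.7, 306.3, 194.6], 'p': 0.75}]
```

```bash
python3 - <<'E'
import cv2,numpy as np
a=cv2.imread('pics/s6.png')[130:230,250:370]; b=cv2.imread('pics/w6.png')[120:400,180:460]
c=np.hstack([cv2.resize(a,(480,400),interpolation=cv2.INTER_CUBIC),cv2.resize(b,(320,400))]);cv2.imwrite('pics/crop6.png',c)
E
```

```text
(no output)
```

View pics/crop6.png

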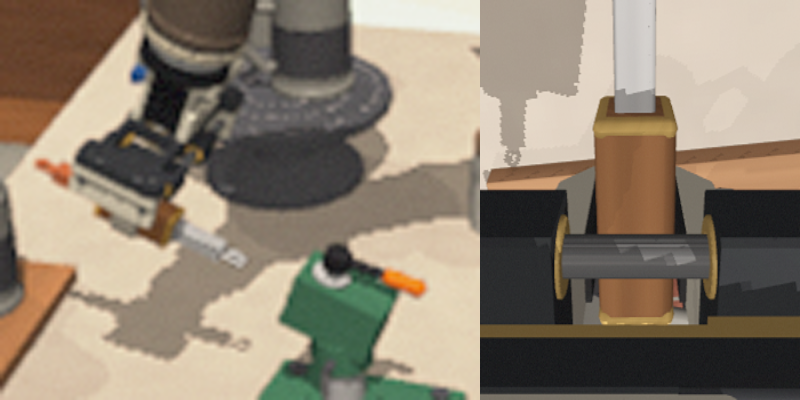

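```bash
for i in 1 2 3; do python3 -m handwheel '{"xyz":[[0,0,0],[0,0,0],[0,0,0],[0,0,0],[0,0,0]],"rotation":[[0,0,10],[0,0,10],[0,0,10],[0,0,10],[0,0,10]],"gripper":[1,1,1,1,1]}' | head -2; done
python3 - <<'E'
from go import *
print(head(),r.state()['joint_positions'].round(2))
f,L=pts(P);plan(levR(0),f([[148,0,-45.5]])[0],3)
E
```

```text
t: 14.0
ee_pos: [702.2, 28.7, 131.7]
t: 14.62
ee_pos: [702.1, 28.8, 131.7]
t: 15.25
ee_pos: [702.2, 28.9, 131.6]
(array([ 1.448e+02,  1.000e-01, -4.560e+01]), array([[ 0.869,  0.495, -0.003],
       [ 0.495, -0.869, -0.001],
       [-0.003, -0.001, -1.   ]])) [-0.74  0.54  0.83  1.87 -0.61  0.61 -0.76]
total shift cm [ 0.27  0.16 -0.02] rotvec [-0.   0.2 29.7]
3 rows: xyz [0.1, 0.04, -0.01] rot [-0.0, 0.05, 9.88]
```

```bash
python3 -m handwheel '{"xyz":[[0.1,0.05,0],[0.1,0.05,0],[0.1,0.05,0],[0,0,0],[0,0,0]],"rotation":[[0,0.05,9.9],[0,0.05,9.9],[0,0.05,9.9],[0,0,0],[0,0,0]],"gripper":[1,1,1,1,1]}'
python3 - <<'E'
from go import *
f,L=pts(P)
print(head(),r.state()['joint_positions'].round(2));plan(levR(0),f([[112,0,-45.5]])[0],1)
h=head()[0]; c=h[0]+1.7
im=r.get_image('side');cv2.imwrite('pics/s7.png',im[:,:,::-1]);print(r.boxes_of('tool','side')[:1],r.boxes_of('clogged_tip','side')[:1])
E_=[[c-100,0,-1.5],[c-79,0,-1.5],[c-35,0,-1.5],[c+35,0,-1.5],[c+100,0,-1.5]]
print(np.round(proj('side',f(E_)),1).tolist());
im=r.get_image('wrist');cv2.imwrite('pics/w7.png',im[:,:,::-1]);print(r.boxes_of('tool','wrist')[:1],r.boxes_of('clogged_tip','wrist')[:1])
print(np.round(proj('wrist',f(E_)),1).tolist(),np.round(proj('wrist',f([[c-100,0,3],[c-35,15,13.5],[c-35,-15,13.5]])),1).tolist())
E
```

```text
t: 15.88
ee_pos: [705.7, 28.0, 133.0]
tool_rot: [0.984, -0.046, 0.174, 0.01]
contact_force: [-0.1, -0.1, -1.7]
finger_gap: 29.9
grip_force: 39.9
(array([148.7,  -0.5, -45.6]), array([[ 1.   ,  0.009,  0.   ],
       [ 0.009, -1.   , -0.   ],
       [ 0.   ,  0.   , -1.   ]])) [-0.8   0.59  0.96  1.86 -0.74  0.66 -1.14]
total shift cm [-3.67 -0.08 -0.02] rotvec [ 0.  -0.   0.5]
1 rows: xyz [-3.67, -0.08, -0.02] rot [0.02, -0.02, 0.5]
[{'bbox': [257.4, 165.2, 307.6, 196.0], 'p': 0.61}] [{'bbox': [259.8, 172.7, 305.1, 192.0], 'p': 0.59}]
[[309.2, 195.4], [303.6, 192.7], [292.0, 187.0], [273.7, 178.0], [256.8, 169.7]]
[{'bbox': [280.1, 31.5, 350.1, 348.9], 'p': 0.69}] [{'bbox': [279.3, 28.5, 356.7, 346.9], 'p': 0.83}]
[[314.3, 430.2], [314.4, 400.5], [314.6, 331.3], [315.1, 197.1], [315.7, 35.5]] [[314.2, 438.0], [281.7, 352.9], [347.2, 353.1]]
```

```bash
python3 -m handwheel '{"xyz":[[-1.2,0,0],[-1.2,-0.05,0],[-1.2,0,0],[-0.6,0,0],[0,0,0]],"rotation":[[0,0,0.5],[0,0,0],[0,0,0],[0,0,0],[0,0,0]],"gripper":[1,1,1,1,1]}'
python3 - <<'E'
from go import *
f,L=pts(P);print(head());plan(levR(0),f([[90,0,-45.5]])[0],1)
h=head()[0]; c=h[0]+1.7
im=r.get_image('side');cv2.imwrite('pics/s8.png',im[:,:,::-1])
im=r.get_image('top');cv2.imwrite('pics/t8.png',im[:,:,::-1])
a=cv2.imread('pics/s8.png')[160:220,255:335]; b=cv2.imread('pics/t8.png')[145:225,270:340]
a=cv2.resize(a,None,fx=5.4,fy=5.4,interpolation=cv2.INTER_CUBIC);b=cv2.resize(b,None,fx=5.2,fy=5.2,interpolation=cv2.INTER_CUBIC)
o=np.zeros((420,800,3),np.uint8);o[:a.shape[0],:a.shape[1]]=a;o[:b.shape[0],434:434+b.shape[1]]=b;cv2.imwrite('pics/crop8.png',o)
E_=[[c-100,0,-1.5],[c-79,0,-1.5],[c-35,0,-1.5],[c+35,0,-1.5],[c+100,0,-1.5],[0,0,0]]
print(((proj('side',f(E_))-[255,160])*5.4).round().tolist(),((proj('top',f(E_))-[270,145])*5.2+[434,0]).round().tolist())
E
```

```text
t: 16.8
ee_pos: [666.5, 32.6, 118.7]
tool_rot: [0.983, -0.053, 0.174, 0.009]
contact_force: [0.4, 0.1, -2.5]
finger_gap: 30.1
grip_force: 39.9
(array([ 1.067e+02,  1.000e-01, -4.550e+01]), array([[ 1.   , -0.004,  0.001],
       [-0.004, -1.   , -0.   ],
       [ 0.001,  0.   , -1.   ]]))
total shift cm [-1.67  0.02 -0.  ] rotvec [ 0.  -0.  -0.2]
1 rows: xyz [-1.67, 0.02, -0.0] rot [0.01, -0.03, -0.22]
[[353.0, 221.0], [323.0, 206.0], [260.0, 175.0], [160.0, 126.0], [68.0, 81.0], [366.0, 225.0]] [[615.0, 262.0], [618.0, 223.0], [623.0, 141.0], [632.0, 7.0], [641.0, -120.0], [614.0, 277.0]]
```

View pics/crop8.png

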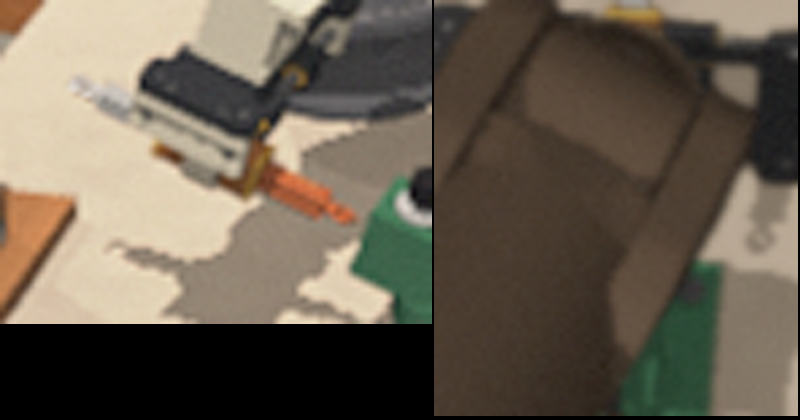

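```bash
python3 -m handwheel '{"xyz":[[-0.6,0,0],[-0.6,0,0],[-0.6,0,0],[-0.6,0,0],[0,0,0]],"rotation":[[0,0,-0.2],[0,0,0],[0,0,0],[0,0,0],[0,0,0]],"gripper":[1,1,1,1,1]}'
python3 - <<'E'
from go import *
print(head());q,o=Hd(*P[:3]);print(q.inv().apply(r.state()['contact_force']).round(1),r.state()['torque'])
E
```

```text
t: 17.52
ee_pos: [643.9, 34.8, 110.3]
tool_rot: [0.983, -0.051, 0.173, 0.009]
contact_force: [0.3, -0.1, -1.1]
finger_gap: 29.6
grip_force: 39.9
(array([ 82.5,  -0. , -45.7]), array([[ 1., -0.,  0.],
       [-0., -1., -0.],
       [ 0.,  0., -1.]]))
[-0.1 -0.1 -1.2] [0.03036761 0.70223661 0.04251566]
```

```bash
python3 -m handwheel '{"xyz":[[-0.5,0,0],[-0.5,0,0],[-0.5,0,0],[-0.5,0,0],[0,0,0]],"rotation":[[0,0,0],[0,0,0],[0,0,0],[0,0,0],[0,0,0]],"gripper":[1,1,1,1,1]}'
python3 - <<'E'
from go import *
print(head()[0]);q,o=Hd(*P[:3]);print(q.inv().apply(r.state()['contact_force']).round(1),r.state()['torque'])
E
```

```text
t: 18.15
ee_pos: [625.8, 36.6, 104.0]
tool_rot: [0.983, -0.051, 0.174, 0.009]
contact_force: [1.0, -0.7, 5.2]
finger_gap: 29.8
grip_force: 39.9
[ 63.2  -0.2 -45.3]
[ 2.8 -0.6  4.5] [-0.05326757  0.64488894  0.05583316]
```

```bash
python3 -m handwheel '{"xyz":[[-0.5,0,-0.05],[-0.5,0,0],[-0.5,0,0],[-0.5,0,0],[-0.3,0,0]],"rotation":[[0,0,0],[0,0,0],[0,0,0],[0,0,0],[0,0,0]],"gripper":[1,1,1,1,1]}'
python3 - <<'E'
from go import *
print(head()[0]);q,o=Hd(*P[:3]);print(q.inv().apply(r.state()['contact_force']).round(1),r.state()['torque'])
E
```

```text
t: 18.77
ee_pos: [604.0, 38.9, 96.3]
tool_rot: [0.983, -0.051, 0.174, 0.009]
contact_force: [1.9, -0.3, 3.3]
finger_gap: 30.0
grip_force: 39.9
[ 40.   -0.1 -45.1]
[ 2.9 -0.1  2.4] [-0.05399209  0.30429424  0.03052286]
```

```bash
python3 -m handwheel '{"xyz":[[-0.3,0,0],[-0.3,0,0],[-0.15,0,0],[0,0,0],[0,0,0]],"rotation":[[0,0,0],[0,0,0],[0,0,0],[0,0,0],[0,0,0]],"gripper":[1,1,1,1,1]}'
python3 - <<'E'
from go import *
print(head()[0]);q,o=Hd(*P[:3]);print(q.inv().apply(r.state()['contact_force']).round(1),r.state()['torque'])
E
```

```text
t: 19.4
ee_pos: [597.0, 39.6, 93.7]
tool_rot: [0.983, -0.051, 0.174, 0.009]
contact_force: [-0.4, -0.4, 4.8]
finger_gap: 29.2
grip_force: 39.9
[ 32.5  -0.1 -45.2]
[ 1.3 -0.4  4.6] [-0.02571534  0.57580342 -0.01412237]
```

```bash
python3 -m handwheel '{"xyz":[[-0.2,0,0],[-0.2,0,0],[0,0,0],[0,0,0],[0,0,0]],"rotation":[[0,0,0],[0,0,0],[0,0,0],[0,0,0],[0,0,0]],"gripper":[1,1,1,1,1]}'
python3 - <<'E'
from go import *
print(head()[0]);q,o=Hd(*P[:3]);print(q.inv().apply(r.state()['contact_force']).round(1),r.state()['torque'])
E
```

```text
t: 20.02
ee_pos: [596.3, 39.5, 93.9]
tool_rot: [0.983, -0.051, 0.176, 0.01]
contact_force: [9.9, -0.2, 1.4]
finger_gap: 29.8
grip_force: 39.9
[ 31.9  -0.3 -44.7]
[ 9.8  0.8 -2.1] [-0.19091779 -1.21517669 -0.09982819]
```

```bash
python3 -m handwheel '{"xyz":[[-0.2,0,0],[-0.1,0,0],[0,0,0],[0,0,0],[0,0,0]],"rotation":[[0,0,0],[0,0,0],[0,0,0],[0,0,0],[0,0,0]],"gripper":[1,1,1,1,1]}'
python3 - <<'E'
from go import *
print(head()[0]);q,o=Hd(*P[:3]);print(q.inv().apply(r.state()['contact_force']).round(1),r.state()['torque'])
E
```

```text
t: 20.65
ee_pos: [596.3, 39.4, 94.3]
tool_rot: [0.982, -0.052, 0.179, 0.01]
contact_force: [18.3, -2.1, -1.2]
finger_gap: 29.5
grip_force: 39.9
[ 32.1  -0.4 -44.3]
[16.9 -0.2 -7.5] [-0.34299303 -2.73538091 -0.1858223 ]
```

```bash
python3 -m handwheel '{"xyz":[[0.5,0,0],[0,0,0],[0,0,0],[0,0,0],[0,0,0]],"rotation":[[0,0,0],[0,0,0],[0,0,0],[0,0,0],[0,0,0]],"gripper":[1,1,-1,-1,-1]}'
python3 -m handwheel '{"xyz":[[0,0,0],[0,0,0],[0,0,-2],[0,0,-3.5],[0,0,-4.5]],"rotation":[[0,0,0],[0,0,0],[0,0,0],[0,0,0],[0,0,0]],"gripper":[-1,-1,-1,-1,-1]}'
python3 - <<'E'
from go import *
print(head(),r.state()['joint_positions'].round(2))
f,L=pts(P)
im=r.get_image('wrist');cv2.imwrite('pics/w9.png',im[:,:,::-1])
for th in('lever_grip','lever_axis','tool'): print(th,[(np.round(b['bbox']).tolist(),round(b['p'],2)) for b in r.boxes_of(th,'wrist')[:1]])
print(np.round(proj('wrist',f([[0,15,13.5],[0,-15,13.5],[70,15,13.5],[135,0,-1.5]]))).tolist())
im=r.get_image('side');print(r.boxes_of('tool','side')[:1])
print(np.round(proj('side',f([[0,15,13.5],[0,-15,13.5],[70,15,13.5],[135,0,-1.5]]))).tolist())
E
```

```text
t: 21.28
ee_pos: [594.4, 39.9, 92.5]
tool_rot: [0.984, -0.051, 0.173, 0.009]
contact_force: [-0.6, 0.0, -0.2]
finger_gap: 55.2
grip_force: 0.0
t: 21.9
ee_pos: [560.5, 43.2, 187.1]
tool_rot: [0.984, -0.051, 0.173, 0.01]
contact_force: [-12.0, -25.5, 26.6]
finger_gap: 91.8
grip_force: 0.0
(array([30. , -0.3, 55.2]), array([[ 1.   ,  0.   , -0.001],
       [ 0.   , -1.   , -0.002],
       [-0.001,  0.002, -1.   ]])) [-1.29  0.32  1.32  2.13 -0.46  0.62 -1.38]
lever_grip [([313.0, 323.0, 328.0, 347.0], 0.53)]
lever_axis [([303.0, 314.0, 333.0, 344.0], 0.57)]
tool [([296.0, 55.0, 340.0, 249.0], 0.94)]
[[298.0, 251.0], [339.0, 251.0], [297.0, 157.0], [319.0, 56.0]]
[{'bbox': [286.9, 181.8, 319.0, 202.5], 'p': 0.63}]
[[322.0, 201.0], [325.0, 196.0], [304.0, 192.0], [287.0, 184.0]]
```

```bash
python3 -m handwheel '{"xyz":[[0,0,-1],[0,0,-1],[0,0,-1],[0,0,0],[0,0,0]],"rotation":[[0,0,-8],[0,0,-10],[0,0,-10],[0,0,-10],[0,0,-10]],"gripper":[-1,-1,-1,-1,-1]}'
python3 - <<'E'
from go import *
print(head(),r.state()['joint_positions'].round(3))
E
```

```text
t: 22.82
ee_pos: [550.9, 42.3, 214.8]
tool_rot: [0.919, 0.354, 0.154, 0.08]
contact_force: [0.1, 0.4, 0.1]
finger_gap: 91.4
grip_force: 0.0
(array([30.5, -2.1, 84.5]), array([[ 0.668,  0.744,  0.001],
       [ 0.744, -0.668, -0.002],
       [-0.001,  0.002, -1.   ]])) [-1.31   0.146  1.209  2.108 -0.093  0.641 -0.898]
```

```bash
for i in 1 2; do python3 -m handwheel '{"xyz":[[0,0,0],[0,0,0],[0,0,0],[0,0,0],[0,0,0]],"rotation":[[0,0,-10],[0,0,-10],[0,0,-10],[0,0,-10],[0,0,-10]],"gripper":[-0.5,-0.5,-0.5,-0.5,-0.5]}'|head -3; done
python3 - <<'E'
from go import *
p=P[:3]+[188];f,L=pts(p)
print(head(),r.state()['joint_positions'].round(3)); plan(levR(188),f([L(60,75)])[0],5)
E
```

```text
t: 23.45
ee_pos: [550.8, 42.0, 214.5]
tool_rot: [0.683, 0.709, 0.106, 0.138]
t: 24.08
ee_pos: [550.8, 42.0, 214.3]
tool_rot: [0.319, 0.932, 0.038, 0.169]
(array([30.3, -2.5, 84. ]), array([[-0.849,  0.529, -0.   ],
       [ 0.529,  0.849, -0.003],
       [-0.001, -0.003, -1.   ]])) [-1.011  0.098  0.833  2.097  0.05   0.646  0.682]
total shift cm [ 9.34 -6.51  0.91] rotvec [ -0.2   0.  -39.9]
5 rows: xyz [2.2, -0.75, 0.18] rot [-0.04, 0.0, -7.99]
```

```bash
python3 -m handwheel '{"xyz":[[2.2,-0.75,0.15],[2.2,-0.75,0.2],[2.2,-0.75,0.2],[2.2,-0.75,0.2],[2.2,-0.75,0.2]],"rotation":[[0,0,-8],[0,0,-8],[0,0,-8],[0,0,-8],[0,0,-8]],"gripper":[-0.2,-0.2,-0.2,-0.2,-0.2]}'
python3 -m handwheel '{"xyz":[[0,0,0],[0,0,0],[0,0,0],[0,0,0],[0,0,0]],"rotation":[[0,0,0],[0,0,0],[0,0,0],[0,0,0],[0,0,0]],"gripper":[0,0,0,0,0]}' | tail -1
python3 - <<'E'
from go import *
im=r.get_image('wrist')
for th in('lever_grip','lever_axis'): print(th,[(np.round(b['bbox']).tolist(),round(b['p'],2)) for b in r.boxes_of(th,'wrist')[:1]])
hsv=cv2.cvtColor(im,cv2.COLOR_RGB2HSV); m=((hsv[...,0]<18)&(hsv[...,1]>190)&(hsv[...,2]>150)).astype(np.uint8)
m[:150]=0; n,l,st,c=cv2.connectedComponentsWithStats(m); print([(s.tolist(),c[i+1].round(1).tolist()) for i,s in enumerate(st[1:]) if s[4]>80])
for d in(74,77,80,83,86):
    f,L=pts(P[:3]+[P[3]+d]);z=40+4*np.radians(d);print(d,np.round(proj('wrist',f([L(0,z),L(77,z),L(57.5,z),L(38,z)]))).tolist())
p=P[:3]+[188];f,L=pts(p)
print(head()); plan(levR(188),f([L(60,7.5)])[0],5)
E
```

```text
t: 24.7
ee_pos: [446.3, 47.5, 166.2]
tool_rot: [-0.018, 0.985, -0.022, 0.172]
contact_force: [-0.4, -0.3, 0.1]
finger_gap: 55.1
grip_force: 0.0
grip_force: 0.0
lever_grip [([301.0, 189.0, 324.0, 280.0], 0.68)]
lever_axis [([294.0, 189.0, 328.0, 284.0], 0.71)]
[]
74 [[312.0, 292.0], [323.0, 191.0], [320.0, 218.0], [317.0, 244.0]]
77 [[312.0, 292.0], [317.0, 190.0], [316.0, 218.0], [315.0, 244.0]]
80 [[312.0, 292.0], [311.0, 190.0], [311.0, 218.0], [312.0, 244.0]]
83 [[312.0, 292.0], [305.0, 191.0], [307.0, 218.0], [309.0, 245.0]]
86 [[312.0, 292.0], [299.0, 191.0], [303.0, 219.0], [306.0, 245.0]]
(array([-83.2,  -5.5,  75.3]), array([[-0.99 , -0.139,  0.001],
       [-0.139,  0.99 , -0.001],
       [-0.001, -0.001, -1.   ]]))
total shift cm [ 0.07 -0.27  6.78] rotvec [-0.  0. -0.]
5 rows: xyz [0.01, -0.06, 1.36] rot [-0.01, 0.01, -0.01]
```

```bash
python3 -m handwheel '{"xyz":[[0,-0.1,1.4],[0,-0.1,1.4],[0,-0.1,1.4],[0,0,1.3],[0,0,1.2]],"rotation":[[0,0,0],[0,0,0],[0,0,0],[0,0,0],[0,0,0]],"gripper":[0,0,0,0,0.3]}'
python3 -m handwheel '{"xyz":[[0,0,0],[0,0,0],[0,0,0],[0,0,0],[0,0,0]],"rotation":[[0,0,0],[0,0,0],[0,0,0],[0,0,0],[0,0,0]],"gripper":[0.55,0.55,0.55,0.55,0.55]}'
python3 - <<'E'
from go import *
p=P[:3]+[188];f,L=pts(p)
print(head()); plan(levR(188),f([L(60,7)])[0],1)
E
```

```text
t: 26.1
ee_pos: [470.5, 44.3, 104.0]
tool_rot: [-0.018, 0.985, -0.021, 0.173]
contact_force: [-0.1, -0.6, -0.3]
finger_gap: 39.8
grip_force: 0.0
t: 26.72
ee_pos: [470.3, 44.4, 104.7]
tool_rot: [-0.018, 0.985, -0.021, 0.173]
contact_force: [-0.2, -0.8, -1.0]
finger_gap: 20.7
grip_force: 0.0
(array([-82.7,  -8.4,   8.4]), array([[-0.99 , -0.139,  0.001],
       [-0.139,  0.99 ,  0.   ],
       [-0.001, -0.   , -1.   ]]))
total shift cm [0.08 0.01 0.14] rotvec [-0.   0.1 -0. ]
1 rows: xyz [0.08, 0.01, 0.14] rot [-0.01, 0.07, -0.03]
```

Tighten: clockwise arc.

```bash
python3 -m handwheel '{"xyz":[[0,0.94,0.1],[-0.07,0.94,0.06],[-0.07,0.94,0.06],[-0.07,0.94,0.06],[-0.07,0.94,0.06]],"rotation":[[0,0,9],[0,0,9],[0,0,9],[0,0,9],[0,0,9]],"gripper":[0.55,0.55,0.55,0.55,0.55]}'
python3 - <<'E'
from go import *
h=head();print(h,np.degrees(np.arctan2(h[0][1],h[0][0]+24)),np.hypot(h[0][1],h[0][0]+24))
p=P;f,L=pts(p);plan(levR(P[3]),f([L(60,3.5)])[0],4)
E
```

```text
t: 27.35
ee_pos: [485.8, 86.8, 104.8]
tool_rot: [0.363, 0.915, 0.047, 0.168]
contact_force: [0.1, -4.4, -0.4]
finger_gap: 20.8
grip_force: 1.5
(array([-72.2,  35.4,   4.8]), array([[-0.795,  0.607,  0.   ],
       [ 0.607,  0.795, -0.001],
       [-0.001, -0.001, -1.   ]])) 143.70495710639895 59.803009957693604
total shift cm [-1.03  3.5   0.13] rotvec [-0.   0.1 34.4]
4 rows: xyz [-0.06, 0.92, 0.03] rot [-0.0, 0.02, 8.61]
```

```bash
python3 -m handwheel '{"xyz":[[-0.06,0.92,0.03],[-0.06,0.92,0.03],[-0.06,0.92,0.03],[-0.06,0.92,0.03],[0,0.3,0]],"rotation":[[0,0,8.6],[0,0,8.6],[0,0,8.6],[0,0,8.6],[0,0,0]],"gripper":[0.55,0.55,0.55,0.55,0.55]}'
python3 -m handwheel '{"xyz":[[0,0.3,0],[0,0.3,0],[0,0,0],[0,0,0],[0,0,0]],"rotation":[[0,0,0],[0,0,0],[0,0,0],[0,0,0],[0,0,0]],"gripper":[0.55,0.55,0.55,0.55,0.55]}'
python3 - <<'E'
from go import *
h=head();print(h,np.degrees(np.arctan2(h[0][1],h[0][0]+24)),np.hypot(h[0][1],h[0][0]+24))
E
```

```text
t: 27.98
ee_pos: [517.4, 106.2, 114.0]
tool_rot: [0.615, 0.769, 0.093, 0.146]
contact_force: [-5.2, -0.7, -1.2]
finger_gap: 20.6
grip_force: 2.5
t: 28.6
ee_pos: [519.4, 107.0, 114.2]
tool_rot: [0.614, 0.77, 0.091, 0.144]
contact_force: [-13.5, -2.0, -2.5]
finger_gap: 21.4
grip_force: 6.3
(array([-39.5,  58.9,   2.9]), array([[-0.322,  0.947, -0.008],
       [ 0.947,  0.322, -0.002],
       [ 0.001, -0.008, -1.   ]])) 104.74356283647074 60.90533638360435
```

```bash
python3 -m handwheel '{"xyz":[[0,0.3,0],[0,0,0],[0,-0.6,0],[0,-0.7,0],[0,0,-1]],"rotation":[[0,0,0],[0,0,0],[0,0,0],[0,0,0],[0,0,0]],"gripper":[0.55,0.55,0.4,0.3,0.2]}'
python3 -m handwheel '{"xyz":[[0,0,-3],[0,0,-4],[0,0,-4],[0,0,-2],[0,0,0]],"rotation":[[0,0,0],[0,0,0],[0,0,0],[0,0,0],[0,0,0]],"gripper":[0,0,0,0,0]}'
python3 - <<'E'
from go import *
im=r.get_image('wrist');cv2.imwrite('pics/w10.png',im[:,:,::-1])
for th in('lever_grip','lever_axis','tool'): print(th,[(np.round(b['bbox']).tolist(),round(b['p'],2)) for b in r.boxes_of(th,'wrist')[:1]])
for d in(0,5,10,15):
    f,L=pts(P[:3]+[P[3]+d]);print(d,np.round(proj('wrist',f([L(0,40),L(77),L(38)]))).tolist())
f,L=pts(P)
for n in('side','top'):
    r.get_image(n);print(n,[(np.round(b['bbox'],1).tolist(),round(b['p'],2)) for b in r.boxes_of('tool',n)[:1]],np.round(proj(n,f([[0,0,13.5],[135,0,-1.5]])),1).tolist())
print(head()[0])
E
```

```text
t: 29.22
ee_pos: [511.6, 105.8, 123.0]
tool_rot: [0.615, 0.769, 0.094, 0.147]
contact_force: [0.2, -0.0, 0.3]
finger_gap: 35.6
grip_force: 0.0
t: 29.85
ee_pos: [459.6, 122.6, 203.9]
tool_rot: [0.609, 0.78, 0.088, 0.118]
contact_force: [-0.8, 0.1, 0.5]
finger_gap: 46.1
grip_force: 0.0
lever_grip [([332.0, 206.0, 347.0, 280.0], 0.93)]
lever_axis [([325.0, 204.0, 348.0, 282.0], 0.74)]
tool [([221.0, 4.0, 245.0, 19.0], 0.32)]
0 [[341.0, 291.0], [346.0, 203.0], [343.0, 250.0]]
5 [[341.0, 291.0], [337.0, 203.0], [339.0, 250.0]]
10 [[341.0, 291.0], [329.0, 204.0], [335.0, 250.0]]
15 [[341.0, 291.0], [320.0, 206.0], [331.0, 251.0]]
side [([289.3, 181.6, 323.2, 203.5], 0.78)] [[324.0, 198.6], [286.9, 184.5]]
top [([299.0, 148.7, 311.5, 199.7], 0.57)] [[304.3, 199.3], [307.9, 149.5]]
[-67.5  65.7 106.9]
```

```bash
python3 -m handwheel '{"xyz":[[0,0,-1],[0,0,0],[0,0,0],[0,0,0],[0,0,0]],"rotation":[[0,0,0],[0,0,0],[0,0,0],[0,0,0],[0,0,0]],"gripper":[0,0,0,0,0]}' | head -2
python3 - <<'E'
from go import *
r.get_image('wrist')
print([np.round(b['bbox']).tolist() for b in r.boxes_of('lever_grip','wrist')[:1]])
for d in(0,5,10):
    f,L=pts(P[:3]+[P[3]+d]);print(d,np.round(proj('wrist',f([L(77),L(38)]))).tolist())
print(r.job_done())
E
```

```text
t: 30.88
ee_pos: [455.7, 120.7, 212.1]
[[334.0, 200.0, 352.0, 275.0]]
0 [[344.0, 200.0], [342.0, 244.0]]
5 [[336.0, 200.0], [338.0, 244.0]]
10 [[328.0, 200.0], [334.0, 245.0]]
the job is handed in; nothing more can be done
None
```

I turned the tool end for end and pushed it home with the clean square-looped end out. I clamped it with the lever hard against its stop, let go, and handed the job in at about 31 s. No verdict came back, and I estimated the final state from camera detections and force readings.

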